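Switch off the one socket left on

ROBOT

A 6-joint arm with a two-finger parallel gripper is mounted at the origin on a cart in front of the work surface, level with it; the furniture and walls round the work are solid. World frame = base frame: x ahead of the robot, y to its left, z up, the work surface at z = 0. Lengths are in m, angles in rad, forces in N, time in s.
With the tool pointing down it reaches from about 0.3 to 1 m from the base axis. Payload 5.1 kg.
Tool frame: the origin (TCP) lies at the very end of the fingers, on their centre line; the grasp point (between the pads) lies 19 mm behind it; z points along the fingers, y is the line along which they close (so a half turn about z gives the same grasp; the last joint's range is limited). The gripper opens to 95 mm and grips with 3 to 60 N. Pads are 20 mm wide; open, the fingers measure 119 mm over their backs; the gripper's body (75 mm by 180 mm) begins 59 mm behind the grasp point.
Start: joints at [-1.409, 0.124, 1.65, -0, 1.367, -0.083], TCP at [0.158, -0.631, 0.215] pointing down, gripper open.
Joint ranges: [-2.61, 2.61], [-1.02, 2.33], [0.03, 2.71], [-1.35, 4.49], [0.32, 2.68], [-2.91, 2.91]. Speed limits (rad/s): [2.57, 2.57, 3.14, 3.14, 3.14, 3.14].

INTERFACE

Orientations are given as a 3x3 rotation matrix whose columns are the frame's x, y, z axes.
In Python, from workcell import env, imaging gives the robot as it stands.
- The arm moves only by the shell command python3 -m crank 'ROWS' [OPENING] [FORCE]. ROWS is JSON, a list of rows, each an object with "slide": the shift along the world's x, y, z in cm, a list of three; "twist": the turn about the world's z in degrees. In form: [{"slide": [x, y, z], "twist": twist}, ...]. A call has 1 to 5 rows; each row shifts and turns the commanded pose from where the row before left it; what a row does not reach is not made up. A row lasts 1/10 s, in which the tool goes at most 50 mm and 8.59 degrees, less where a joint would pass 70% of its speed; a pose out of reach is approached as far as the arm can. A call is refused whole if a number of a shift passes 5 or a number of a turn 8.59, either way. A call with a gripper value outside its range is refused whole. OPENING is the opening, from -1 (shut) to 1 (fully open), so that 0 is half open, set as the call begins (- or left out, the last holds). The fingers move at their own pace and stop on an object; FORCE is the grip in N (left out, the last holds). Time passes only in rows, so rows that do not move let the fingers close. It gives the time, the measured TCP pose, the force, the opening and the grip force at its end, in the units of the state.
- env.get_state(): the state, without advancing time (a new reading comes with each control period).
- imaging.capture(name): name is "side" or "top"; returns the picture (480x640x3 uint8, red, green, blue); there is no depth.
- imaging.camera_model(name): a dict with "fx", "fy", "cx", "cy" (pixels), "dist" ([k1, k2, p1, p2, k3] as OpenCV has them; the pictures are not rectified), "world_to_cam" (4x4, takes a point from world to camera coordinates). Camera axes: x right, y up, looking along -z (the intrinsics and any distortion apply to the point x, -y, -z); pixel columns grow to the right and rows downward; lengths in m; the calibration is good to about 2 mm. A picture is of the moment at which its call begins. camera_model takes no time and is no camera call.
- env.job_done(): hands the job in; it is judged then, once.
The state is a dict: "time": time; "qpos": joint angles; "joint_velocities": joint speeds; "joint_efforts": joint torques, N m; "position": TCP position; "tcp_rot": TCP orientation; "wrist_force": force on the tool from outside, world axes, zero at the start; "ft_torque": the same for the moment, N m; "finger_gap": opening from 0.0 (shut) to 1.0 (fully open); "gripper_force": force on a finger pad.
Only numpy, scipy, OpenCV 4.12 (cv2) and the standard library are available. Lean on these libraries where they do the work, as an engineer would, in place of code of your own. Each camera call takes 0.05 s, during which the arm holds its last target. There are 200 camera calls.

TASK

One of the four identical push-on/push-off keys on the socket box has been left latched down. Tap the keys with the fingertips one after another from left to right as the robot sees them, so lightly that none of them clicks over, to find that key; after all four, press it fully in and let it go, so that it springs up like the other three. Latch no other key, grasp nothing, and leave the loose things where they lie.

Things in the scene. Friction and masses are not known exactly. Their poses are not given: they have to be found in the camera images.
- socket_box: grey four-way socket box, screwed down: 340 mm long (its y), 126 mm deep (x), top 46 mm above the table; a fixing ear at each end. Origin: centre of its underside, on the table; x points away from the robot, y to the robot's left. The keys stand in a row along y, 36 mm nearer the robot than its centre line, at y = +81, +27, -27, -81 mm; behind each is a round socket, 2.5 mm proud.
- switch_1: one of four identical latching push switches (key and 38 mm square black frame, 3 mm high) in the box's top; origin at the frame's centre, level with the box's top. The number says nothing of its place in the row.
- key_1_top (a point): centre of the top face of the grey key cap of switch_1, 27 x 28 mm; 16 mm above the box's top when the key is up, 11 mm when it is latched
- key_1 (a joint): key travel, m, straight down: 0 up (off), 0.005 latched (on), 0.010 fully in. An up key gives from 1.5 N and takes 5 N to go fully in; a latched one is firm up to 3 N, goes in by 5 N. Its cap gives 0.5 mm per N more (3 mm at most). Only a press fully in, against the stop, clicks the latch over: let go, a latched key then rises to 0, an up key stays at 0.005.
- switch_2: one of four identical latching push switches (key and 38 mm square black frame, 3 mm high) in the box's top; origin at the frame's centre, level with the box's top. The number says nothing of its place in the row.
- key_2_top (a point): centre of the top face of the grey key cap of switch_2, 27 x 28 mm; 16 mm above the box's top when the key is up, 11 mm when it is latched
- key_2 (a joint): key travel, m, straight down: 0 up (off), 0.005 latched (on), 0.010 fully in. An up key gives from 1.5 N and takes 5 N to go fully in; a latched one is firm up to 3 N, goes in by 5 N. Its cap gives 0.5 mm per N more (3 mm at most). Only a press fully in, against the stop, clicks the latch over: let go, a latched key then rises to 0, an up key stays at 0.005.
- switch_3: one of four identical latching push switches (key and 38 mm square black frame, 3 mm high) in the box's top; origin at the frame's centre, level with the box's top. The number says nothing of its place in the row.
- key_3_top (a point): centre of the top face of the grey key cap of switch_3, 27 x 28 mm; 16 mm above the box's top when the key is up, 11 mm when it is latched
- key_3 (a joint): key travel, m, straight down: 0 up (off), 0.005 latched (on), 0.010 fully in. An up key gives from 1.5 N and takes 5 N to go fully in; a latched one is firm up to 3 N, goes in by 5 N. Its cap gives 0.5 mm per N more (3 mm at most). Only a press fully in, against the stop, clicks the latch over: let go, a latched key then rises to 0, an up key stays at 0.005.
- switch_4: one of four identical latching push switches (key and 38 mm square black frame, 3 mm high) in the box's top; origin at the frame's centre, level with the box's top. The number says nothing of its place in the row.
- key_4_top (a point): centre of the top face of the grey key cap of switch_4, 27 x 28 mm; 16 mm above the box's top when the key is up, 11 mm when it is latched
- key_4 (a joint): key travel, m, straight down: 0 up (off), 0.005 latched (on), 0.010 fully in. An up key gives from 1.5 N and takes 5 N to go fully in; a latched one is firm up to 3 N, goes in by 5 N. Its cap gives 0.5 mm per N more (3 mm at most). Only a press fully in, against the stop, clicks the latch over: let go, a latched key then rises to 0, an up key stays at 0.005.
- nut_big: loose steel hexagon nut, 26 x 30 x 13 mm, lying on the left end of the box's top; origin at the centre of its underside; not part of the job
- bolt_0: loose steel hexagon bolt, 51 mm long, lying just in front of the box; origin at the centre of its underside; not part of the job
- tape_measure: loose green tape measure, 32 x 79 x 67 mm, to the right of the box; origin at the centre of its underside; not part of the job
- salve_jar: loose small brown jar with a white lid, 47 mm across, 44 mm high, to the left; origin at the centre of its underside; not part of the job
- hasp: loose dark pillow-block bearing, 32 x 50 x 52 mm, to the left; origin at the centre of its underside; not part of the job
- spool: loose spool of copper wire, 48 mm across, 40 mm high, behind the box; origin at the centre of its underside; not part of the job
- bit_box: loose flat blue drill-bit case, 55 x 100 x 27 mm, behind the box; origin at the centre of its underside; not part of the job

How it is judged:
By the outcome, as a careful person would: the job done as asked, in the order asked, and still so for the second after the job is handed in, with the robot touching nothing.
It also fails if it takes over 58 s, if anything falls off the work surface, if the arm or the gripper's body presses on something with over 40 N, if the wrist force passes 120 N, or if a joint passes its speed limit or range.

## Working session

There is one attempt and no reset: what is moved stays moved. The work goes in short steps, Python scripts to look and compute and a shell command to move; the robot and the scene stay as the last step left them, time stands still between calls to the robot, and variables do not carry over. Pictures are saved under pics/ and viewed, at most 10 in all, crops included, and the job is handed in when it is done.

```bash
mkdir -p pics
python3 - <<'E'
from workcell import env, imaging
import cv2
s=env.get_state();print({k:s[k] for k in('time','position','wrist_force','finger_gap')})
for n in('top','side'):
    cv2.imwrite(f'pics/{n}0.png',imaging.capture(n)[:,:,::-1]); print(imaging.camera_model(n))
E
```

```text
{'time': 0.0, 'position': array([ 0.15739904, -0.62999866,  0.21339643]), 'wrist_force': array([ 0.57302722, -0.66755446, -0.15958782]), 'finger_gap': 0.9977893119179861}
{'fx': 441.510389035195, 'fy': 441.510389035195, 'cx': 317.69927672143945, 'cy': 237.75274237777563, 'dist': array([0.02622862, 0.        , 0.        , 0.        , 0.        ]), 'world_to_cam': array([[-0.02613564, -0.99939339, -0.02301703,  0.04095602],
       [ 0.98822775, -0.02930192,  0.1501576 , -0.60167205],
       [-0.15074096, -0.01882161,  0.98839411, -0.95763307],
       [ 0.        ,  0.        ,  0.        ,  1.        ]])}
{'fx': 469.7941813404582, 'fy': 469.7941813404582, 'cx': 322.69627501325334, 'cy': 236.67123166306314, 'dist': array([0.02917952, 0.        , 0.        , 0.        , 0.        ]), 'world_to_cam': array([[ 0.99516796, -0.09475947,  0.02571725, -0.60210645],
       [ 0.02246419,  0.47470848,  0.87985636, -0.07042746],
       [-0.09558292, -0.87502714,  0.47454337, -1.21783804],
       [ 0.        ,  0.        ,  0.        ,  1.        ]])}
```

View pics/top0.png

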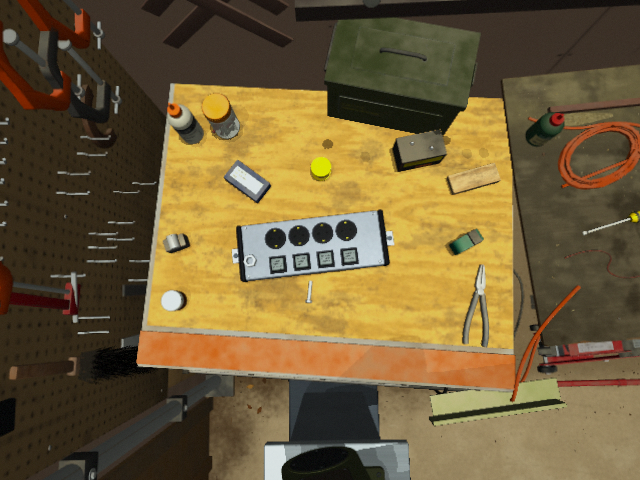

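View pics/side0.png

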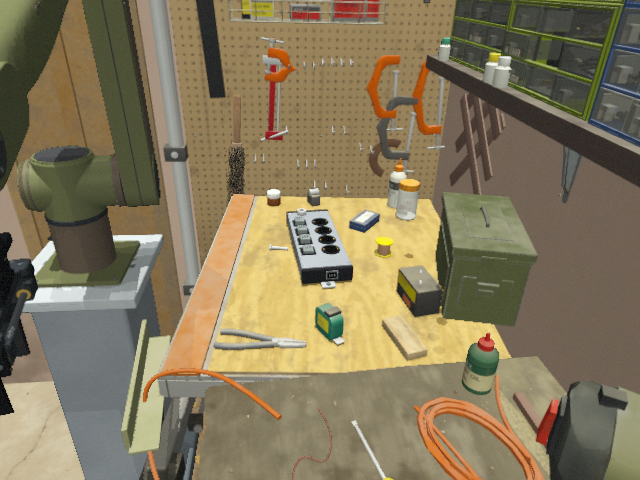

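The top view shows four keys, left to right at about (277,264), (301,262), (325,258) and (349,256), with the sockets behind them. The nut is at (250,260) and the bolt at (309,291).

```bash
cat > h.py <<'E'
import numpy as np, cv2
from workcell import env, imaging
def ray(n,uv,z):
    m=imaging.camera_model(n);K=np.array([[m['fx'],0,m['cx']],[0,m['fy'],m['cy']],[0,0,1]])
    p=cv2.undistortPoints(np.array(uv,float).reshape(-1,1,2),K,m['dist'])[:,0]
    W=m['world_to_cam'];R=W[:3,:3];c=-R.T@W[:3,3]
    d=np.c_[p[:,0],-p[:,1],-np.ones(len(p))]@R
    return c+d*((z-c[2])/d[:,2])[:,None]
E
python3 - <<'E'
from h import *
im=cv2.imread('pics/top0.png');g=cv2.cvtColor(im,cv2.COLOR_BGR2GRAY)
roi=np.zeros_like(g);roi[205:285,230:395]=1
m=((g<70)&(roi>0)).astype(np.uint8)
cs,_=cv2.findContours(m,cv2.RETR_EXTERNAL,cv2.CHAIN_APPROX_SIMPLE)
for c in cs:
    if cv2.contourArea(c)<60: continue
    r=cv2.minAreaRect(c); print(cv2.contourArea(c),np.round(r[0],1),np.round(r[1],1),ray('top',[r[0]],.048)[0].round(4))
print(env.get_state()['tcp_rot'].round(3))
cv2.imwrite('pics/crop.png',cv2.resize(im[200:300,225:400],None,fx=4,fy=4,interpolation=cv2.INTER_CUBIC))
E
```

```text
231.5 [277.7 264.4] [16.2 16.1] [0.5443 0.1157 0.048 ]
224.5 [301.5 261.4] [15.8 16.1] [0.5494 0.062  0.048 ]
221.5 [325.2 258.9] [15.7 15.8] [0.5537 0.0084 0.048 ]
229.0 [349.2 256.3] [16.1 16.1] [ 0.558  -0.0457  0.048 ]
297.5 [275.3 238.3] [19.1 19.8] [0.604  0.1206 0.048 ]
293.0 [298.5 235.5] [19. 19.] [0.6087 0.0676 0.048 ]
224.5 [240.4 253.7] [55.8  6.7] [0.571 0.2   0.048]
295.0 [322.5 232.5] [19. 19.] [0.614  0.0129 0.048 ]
288.0 [345.7 230.1] [20.1 19.2] [ 0.6179 -0.0399  0.048 ]
204.5 [383.4 237.4] [55.5  6.3] [ 0.5988 -0.1243  0.048 ]
[[ 0.97   0.242 -0.   ]
 [ 0.242 -0.97   0.002]
 [ 0.    -0.002 -1.   ]]
```

View pics/crop.png

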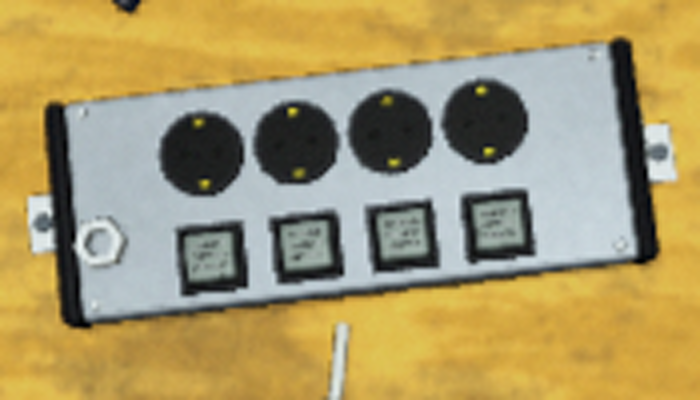

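Pitch between frames comes out at 54 mm, as stated, and the box yaw is about +4.8°. I'll approach above the leftmost key at the present height, fingers shut and turned by −9°.

```bash
R='x'; python3 -m crank '[{"slide":[2.15,4.15,0],"twist":-0.5},{"slide":[2.15,4.15,0],"twist":-0.5},{"slide":[2.15,4.15,0],"twist":-0.5},{"slide":[2.15,4.15,0],"twist":-0.5},{"slide":[2.15,4.15,0],"twist":-0.5}]' -1
python3 -m crank '[{"slide":[2.15,4.15,0],"twist":-0.5},{"slide":[2.15,4.15,0],"twist":-0.5},{"slide":[2.15,4.15,0],"twist":-0.5},{"slide":[2.15,4.15,0],"twist":-0.5},{"slide":[2.15,4.15,0],"twist":-0.5}]'
```

```text
time: 0.6
position: [0.2654, -0.4211, 0.214]
tcp_rot: [[0.98, 0.199, -0.0], [0.199, -0.98, 0.001], [-0.0, -0.001, -1.0]]
wrist_force: [0.2, -1.3, -0.3]
finger_gap: 0.634
gripper_force: 0.0
time: 1.1
position: [0.3727, -0.2137, 0.2143]
tcp_rot: [[0.988, 0.156, 0.0], [0.156, -0.988, -0.0], [0.0, 0.0, -1.0]]
wrist_force: [1.1, -1.3, -0.3]
finger_gap: 0.217
gripper_force: 0.0
```

Moves track as commanded. Continuing to above the leftmost key.

```bash
python3 -m crank '[{"slide":[2.15,4.15,0],"twist":-0.5},{"slide":[2.15,4.15,0],"twist":-0.5},{"slide":[2.15,4.15,0],"twist":-0.5},{"slide":[2.15,4.15,0],"twist":-0.5},{"slide":[2.15,4.15,0],"twist":-0.5}]'
python3 -m crank '[{"slide":[2.15,4.15,0],"twist":-0.5},{"slide":[2.15,4.15,0],"twist":-0.5},{"slide":[2.1,4.0,0],"twist":-0.5},{"slide":[0,0,-2],"twist":0},{"slide":[0,0,-3],"twist":0}]'
python3 -m crank '[{"slide":[0,0,-3],"twist":0},{"slide":[0,0,-2],"twist":0},{"slide":[0,0,-1],"twist":0},{"slide":[0,0,0],"twist":0},{"slide":[0,0,0],"twist":0}]'
python3 -c "
from h import *
a=[];
for i in range(6):
    imaging.capture('top'); s=env.get_state(); a.append(np.r_[s['position'],s['wrist_force']])
print(np.mean(a,0).round(4),np.std(a,0).round(4))
for n in ('top','side'):
    im=imaging.capture(n)[:,:,::-1]
    c=im[190:310,220:400] if n=='top' else im[150:270,240:400]
    cv2.imwrite('pics/%s1.png'%n,cv2.resize(c,None,fx=4,fy=4,interpolation=cv2.INTER_CUBIC))
"
```

```text
time: 1.6
position: [0.4803, -0.0061, 0.2144]
tcp_rot: [[0.994, 0.114, 0.0], [0.114, -0.994, -0.0], [0.0, 0.0, -1.0]]
wrist_force: [0.9, -0.9, 0.0]
finger_gap: 0.004
gripper_force: 0.0
time: 2.1
position: [0.5457, 0.1166, 0.1658]
tcp_rot: [[0.996, 0.09, 0.004], [0.09, -0.996, 0.0], [0.004, -0.0, -1.0]]
wrist_force: [-0.3, -0.1, -0.3]
finger_gap: 0.004
gripper_force: 0.0
time: 2.6
position: [0.5446, 0.1149, 0.1055]
tcp_rot: [[0.996, 0.088, 0.001], [0.088, -0.996, 0.0], [0.001, 0.0, -1.0]]
wrist_force: [-1.1, -0.7, 0.5]
finger_gap: 0.006
gripper_force: 0.0
[ 0.545   0.1149  0.1062  0.0055  0.3227 -0.0161] [2.000e-04 0.000e+00 2.000e-04 4.017e-01 4.707e-01 3.273e-01]
```

View pics/side1.png

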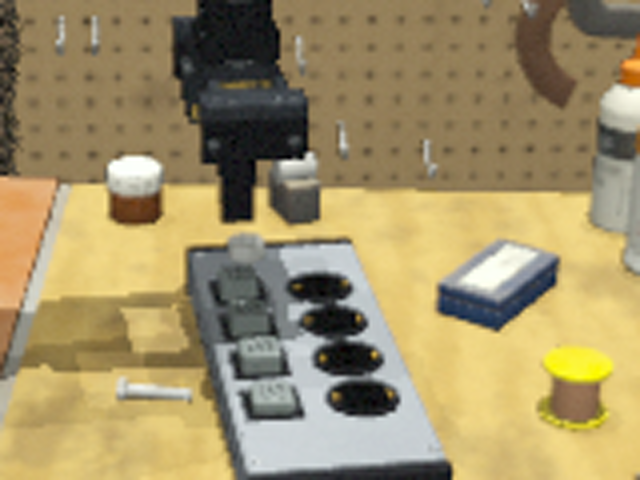

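The shut fingertips hang above the leftmost key at z = 106 mm, with force noise about 0.3 N. I'll descend in small steps to about 59 mm, which is safe for either key state: an up key would be only 3 mm down.

```bash
f(){ grep -E "position|wrist"; }
python3 -m crank '[{"slide":[0,0.05,-2],"twist":0},{"slide":[0,0,-1],"twist":0},{"slide":[0,0,-0.7],"twist":0},{"slide":[0,0,-0.3],"twist":0},{"slide":[0,0,0],"twist":0}]'|f
python3 -m crank '[{"slide":[0,0,-0.2],"twist":0},{"slide":[0,0,0],"twist":0},{"slide":[0,0,0],"twist":0}]'|f
python3 -m crank '[{"slide":[0,0,-0.1],"twist":0},{"slide":[0,0,0],"twist":0},{"slide":[0,0,0],"twist":0}]'|f
python3 -m crank '[{"slide":[0,0,-0.1],"twist":0},{"slide":[0,0,0],"twist":0},{"slide":[0,0,0],"twist":0}]'|f
python3 -m crank '[{"slide":[0,0,-0.1],"twist":0},{"slide":[0,0,0],"twist":0},{"slide":[0,0,0],"twist":0}]'|f
python3 -m crank '[{"slide":[0,0,-0.1],"twist":0},{"slide":[0,0,0],"twist":0},{"slide":[0,0,0],"twist":0}]'|f
```

```text
position: [0.5438, 0.1153, 0.0642]
wrist_force: [0.3, -0.3, -0.3]
position: [0.5443, 0.1154, 0.0631]
wrist_force: [0.0, 0.1, 0.3]
position: [0.5441, 0.1154, 0.0618]
wrist_force: [0.5, 0.3, 0.4]
position: [0.5441, 0.1154, 0.0607]
wrist_force: [0.6, -0.3, 0.7]
position: [0.5441, 0.1154, 0.0597]
wrist_force: [0.0, -0.0, 1.3]
position: [0.5441, 0.1154, 0.0587]
wrist_force: [-0.5, 0.1, 1.3]
```

```bash
cat >> h.py <<'E'
def rd(n=8):
    a=[]
    for i in range(n):
        imaging.capture('top'); s=env.get_state(); a.append(np.r_[s['position'],s['wrist_force']])
    print('z %.4f  Fz %.2f +- %.2f  t %.2f'%(np.mean(a,0)[2],np.mean(a,0)[5],np.std(a,0)[5]/n**.5,s['time']))
E
python3 -c "from h import *;rd()"
python3 -m crank '[{"slide":[0,0,-0.1],"twist":0},{"slide":[0,0,0],"twist":0}]'|grep pos
python3 -c "from h import *;rd()"
```

```text
z 0.0587  Fz 1.40 +- 0.06  t 5.40
position: [0.5441, 0.1154, 0.0576]
z 0.0577  Fz 1.65 +- 0.17  t 6.00
```

Contact began near 61 mm, and force rises about 0.25 N/mm, so the leftmost key is up (lightly tapped, not clicked). On to the second.

```bash
python3 -m crank '[{"slide":[0,0,0.5],"twist":0},{"slide":[0,0,1.5],"twist":0},{"slide":[0.23,-2.7,0],"twist":0},{"slide":[0.23,-2.7,0],"twist":0},{"slide":[0,0,0],"twist":0}]'|grep -E "pos|wri"
python3 -m crank '[{"slide":[0,0,-1],"twist":0},{"slide":[0,0,-0.5],"twist":0},{"slide":[0,0,-0.2],"twist":0},{"slide":[0,0,-0.2],"twist":0},{"slide":[0,0,0],"twist":0}]'|grep -E "pos|wri"
python3 -c "from h import *;rd()"
python3 -m crank '[{"slide":[0,0,-0.1],"twist":0},{"slide":[0,0,0],"twist":0}]'|grep pos
python3 -c "from h import *;rd()"
```

```text
position: [0.5492, 0.0594, 0.0789]
wrist_force: [0.5, 0.6, -1.8]
position: [0.5482, 0.062, 0.0582]
wrist_force: [-1.1, 0.4, 1.2]
z 0.0588  Fz 1.28 +- 0.10  t 7.40
position: [0.5489, 0.0614, 0.0577]
z 0.0578  Fz 1.54 +- 0.15  t 8.00
```

Key 2 gives the same response (1.28 N, then 1.54 N), so it is up too. Third key.

```bash
python3 -m crank '[{"slide":[0,0,0.5],"twist":0},{"slide":[0,0,1.5],"twist":0},{"slide":[0.23,-2.7,0],"twist":0},{"slide":[0.23,-2.7,0],"twist":0},{"slide":[0,0,0],"twist":0}]'|grep -E "pos|wri"
python3 -m crank '[{"slide":[0,0,-1],"twist":0},{"slide":[0,0,-0.5],"twist":0},{"slide":[0,0,-0.2],"twist":0},{"slide":[0,0,-0.2],"twist":0},{"slide":[0,0,0],"twist":0}]'|grep -E "pos|wri"
python3 -c "from h import *;rd()"
python3 -m crank '[{"slide":[0,0,-0.1],"twist":0},{"slide":[0,0,0],"twist":0}]'|grep pos
python3 -c "from h import *;rd()"
```

```text
position: [0.5538, 0.0051, 0.079]
wrist_force: [-1.0, 0.3, -0.1]
position: [0.5528, 0.008, 0.0582]
wrist_force: [-1.2, 0.4, 2.1]
z 0.0588  Fz 1.53 +- 0.21  t 9.40
position: [0.5535, 0.0074, 0.0577]
z 0.0578  Fz 1.88 +- 0.18  t 10.00
```

Key 3 is up as well. Fourth key.

```bash
python3 -m crank '[{"slide":[0,0,0.5],"twist":0},{"slide":[0,0,1.5],"twist":0},{"slide":[0.23,-2.7,0],"twist":0},{"slide":[0.23,-2.7,0],"twist":0},{"slide":[0,0,0],"twist":0}]'|grep -E "pos|wri"
python3 -m crank '[{"slide":[0,0,-1],"twist":0},{"slide":[0,0,-0.5],"twist":0},{"slide":[0,0,-0.2],"twist":0},{"slide":[0,0,-0.2],"twist":0},{"slide":[0,0,0],"twist":0}]'|grep -E "pos|wri"
python3 -c "from h import *;rd()"
python3 -m crank '[{"slide":[0,0,-0.1],"twist":0},{"slide":[0,0,0],"twist":0}]'|grep pos
python3 -c "from h import *;rd()"
```

```text
position: [0.5585, -0.049, 0.0791]
wrist_force: [0.2, -0.2, -0.4]
position: [0.5575, -0.0461, 0.0582]
wrist_force: [0.3, 0.7, -0.5]
z 0.0588  Fz 0.20 +- 0.23  t 11.40
position: [0.5577, -0.0466, 0.0575]
z 0.0576  Fz -0.15 +- 0.12  t 12.00
```

No force yet at 57.6 mm, so this key is lower. I'll go down in fine steps until it touches.

```bash
python3 -m crank '[{"slide":[0,0,-0.1],"twist":0},{"slide":[0,0,0],"twist":0}]'|grep pos
python3 -c "from h import *;rd(6)"
python3 -m crank '[{"slide":[0,0,-0.05],"twist":0},{"slide":[0,0,0],"twist":0}]'|grep pos
python3 -c "from h import *;rd(6)"
```

```text
position: [0.558, -0.0466, 0.0568]
z 0.0568  Fz 0.98 +- 0.18  t 12.50
position: [0.558, -0.0467, 0.0563]
z 0.0563  Fz 1.76 +- 0.18  t 13.00
```

It is the latched one: contact at about 57.2 mm with a stiff 1.6 N/mm, 5 mm below the others. I'll lift clear to end the tap, then press, watching the force.

```bash
f(){ grep -E "position|wrist"; }
python3 -m crank '[{"slide":[0,0,0.5],"twist":0},{"slide":[0,0,1],"twist":0},{"slide":[0,0,0],"twist":0},{"slide":[0,0,0],"twist":0},{"slide":[0,0,0],"twist":0}]'|f
python3 -m crank '[{"slide":[0,0,-0.8],"twist":0},{"slide":[0,0,-0.6],"twist":0},{"slide":[0,0,-0.2],"twist":0},{"slide":[0,0,-0.2],"twist":0},{"slide":[0,0,0],"twist":0}]'|f
python3 -m crank '[{"slide":[0,0,-0.1],"twist":0},{"slide":[0,0,-0.1],"twist":0},{"slide":[0,0,0],"twist":0}]'|f
python3 -m crank '[{"slide":[0,0,-0.1],"twist":0},{"slide":[0,0,0],"twist":0},{"slide":[0,0,0],"twist":0}]'|f
```

```text
position: [0.5576, -0.0466, 0.0711]
wrist_force: [-0.2, -0.1, -0.1]
position: [0.5575, -0.0466, 0.0529]
wrist_force: [-2.2, 0.3, 3.2]
position: [0.5575, -0.0466, 0.0511]
wrist_force: [-2.5, 0.4, 3.2]
position: [0.5577, -0.0466, 0.0502]
wrist_force: [-3.1, 0.4, 4.1]
```

```bash
f(){ grep -E "position|wrist"; }
python3 -m crank '[{"slide":[0,0,-0.1],"twist":0},{"slide":[0,0,0],"twist":0},{"slide":[0,0,0],"twist":0}]'|f
python3 -m crank '[{"slide":[0,0,-0.05],"twist":0},{"slide":[0,0,0],"twist":0},{"slide":[0,0,0],"twist":0}]'|f; python3 -c "from h import *;rd(5)"
```

```text
position: [0.5578, -0.0466, 0.0494]
wrist_force: [-3.2, 0.4, 6.3]
position: [0.5578, -0.0466, 0.0492]
wrist_force: [-3.5, 1.0, 7.5]
z 0.0492  Fz 7.09 +- 0.16  t 15.45
```

```bash
f(){ grep -E "position|wrist"; }
python3 -m crank '[{"slide":[0,0,-0.1],"twist":0},{"slide":[0,0,0],"twist":0},{"slide":[0,0,0],"twist":0}]'|f
python3 -m crank '[{"slide":[0,0,0.3],"twist":0},{"slide":[0,0,0.4],"twist":0},{"slide":[0,0,0.3],"twist":0},{"slide":[0,0,0],"twist":0},{"slide":[0,0,0],"twist":0}]'|f
python3 -c "from h import *;rd(6)"
```

```text
position: [0.5579, -0.0466, 0.0489]
wrist_force: [-6.6, 1.7, 10.9]
position: [0.5584, -0.0467, 0.0579]
wrist_force: [-0.5, -0.4, 2.2]
z 0.0578  Fz 1.96 +- 0.19  t 16.55
```

At 57.8 mm the key now pushes back with about 2 N, where before there was nothing, so it has sprung up. I'll retreat upward and look.

```bash
python3 -m crank '[{"slide":[0,0,1],"twist":0},{"slide":[0,0,3],"twist":0},{"slide":[0,0,4],"twist":0},{"slide":[0,0,4],"twist":0},{"slide":[0,0,3],"twist":0}]'|grep pos
python3 -m crank '[{"slide":[-3,-4,0],"twist":0},{"slide":[-3,-4,0],"twist":0},{"slide":[-3,-4,0],"twist":0},{"slide":[-3,-4,0],"twist":0},{"slide":[-2,-3,0],"twist":0}]'|grep pos
python3 -m crank '[{"slide":[0,-4,0],"twist":0},{"slide":[0,-4,0],"twist":0},{"slide":[0,0,0],"twist":0},{"slide":[0,0,0],"twist":0},{"slide":[0,0,0],"twist":0}]'|grep pos
python3 -c "
from h import *
a=imaging.capture('top')[190:310,220:400,::-1];b=imaging.capture('side')[180:300,250:430,::-1]
cv2.imwrite('pics/end.png',cv2.resize(np.vstack([a,b]),None,fx=2.5,fy=2.5,interpolation=cv2.INTER_CUBIC))"
```

```text
position: [0.5579, -0.0467, 0.2106]
position: [0.4155, -0.2379, 0.2077]
position: [0.4176, -0.3156, 0.2074]
```

View pics/end.png

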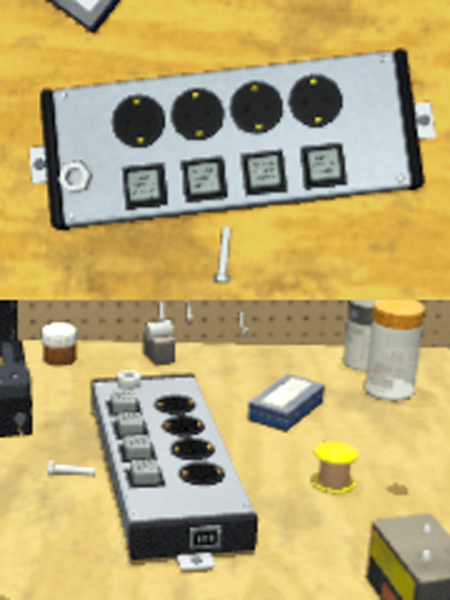

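All four keys now stand equally proud in the side view. The nut, bolt and other loose things are undisturbed, and the arm is clear of everything.

```bash
python3 -c "from workcell import env;print(env.job_done())"
```

```text
the job is handed in; nothing more can be done
None
```

I tapped all four keys from left to right; the rightmost was the latched one, so I pressed it fully in and it sprang up like the others. No other key clicked over, nothing was moved, and the job is handed in.

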